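# Dip the bench compressor and show the rod

### The arm

A 6-joint arm with a two-finger parallel gripper is mounted at the origin on the work surface. World frame = base frame: x ahead of the robot, y to its left, z up, the work surface at z = 0. Lengths are in m, angles in rad, forces in N, time in s.
With the tool pointing down it reaches from about 0.25 to 0.725 m from the base axis. Payload 4 kg.
Tool frame: the origin (TCP) lies at the very end of the fingers, on their centre line; the grasp point (between the pads) lies 19 mm behind it; z points along the fingers, y is the line along which they close (so a half turn about z gives the same grasp; the last joint's range is limited). The gripper opens to 85 mm and grips with 20 to 120 N. Pads are 22 mm wide; open, the fingers measure 114 mm over their backs; the gripper's body (76 mm by 85 mm) begins 54 mm behind the grasp point. The pads swing forward as they close: fully open they stand 13 mm farther back than shut.
Start: joints at [1.216, 0.241, 0.005, 1.335, 0, 1.571], TCP at [0.174, 0.469, 0.231] pointing down, gripper open.
Joint ranges: [-2.72, 2.72], [-1.05, 1.87], [-1.09, 1.28], [-1.99, 2.15], [-1.42, 1.44], [-3.14, 3.14]. Speed limits (rad/s): [2.79, 2.79, 3.14, 3.14, 3.14, 3.14].

### API

Orientations are given as a unit quaternion [x, y, z, w].
In Python, from workcell import bot, vision, workorder gives the robot as it stands.
- The arm moves only by the shell command python3 -m creep 'ROWS' [OPENING]. ROWS is JSON, a list of rows, each a list of 2 entries, a list of its own where there are three numbers: the shift along the tool's x, y, z in mm, then the turn, a rotation vector about the tool's x, y, z in rad. In form: [[[dx, dy, dz], [wx, wy, wz]], ...]. A call has 1 to 12 rows; each row shifts and turns the commanded pose from where the row before left it, along the tool's axes as they then stand; what a row does not reach is not made up. A row lasts 1/8 s, in which the tool goes at most 62.5 mm and 10.7 degrees, less where a joint would pass 70% of its speed; a pose out of reach is approached as far as the arm can. A call is refused whole if a number of a shift passes 62.5 or a number of a turn 0.188, either way. A call with a gripper value outside its range is refused whole. OPENING is the finger opening in mm, from 0 to 85.4, set as the call begins (- or left out, the last holds). The fingers move at their own pace and stop on an object; the grip force is fixed at half the most. Time passes only in rows, so rows that do not move let the fingers close. It gives the time, the measured TCP pose, the force, the opening and the grip force at its end, in the units of the state.
- bot.get_obs(): the state, without advancing time (a new reading comes with each control period).
- vision.camera(name): name is "side" or "top" or "wrist"; returns a dict with "image" (480x640x3 uint8, blue, green, red), "z_map" (480x640 float32, m along the optical axis (not along the pixel's ray), 0 where there is no reading), "K" (3x3 intrinsics, pixels), "rvec" (rotation vector, rad) and "tvec" (3), from world to camera coordinates, as OpenCV has them; the wrist camera has in their place "tool_from_camera" (4x4, takes a point from camera to tool coordinates, whose origin is the TCP and whose axes are the flange's). Camera axes: x right, y down, z forward; pixel columns grow to the right and rows downward; lengths in m; the calibration is good to about 2 mm. A picture is of the moment at which its call begins: read the wrist's pose just before it.
- workorder.job_done(): hands the job in; it is judged then, once.
Trained networks look in a picture, given as the dict that the camera call returned (one of the last four; its "shot" number tells which), for a name from the list of things; names that differ only in an ending like _2 or _b are one class to them, and where a whole thing is asked for, a point or a joint stands for the part that bears it (a point fixed in the world has none). Each returns a list of dicts, best first, with "score" (0 to 1); they miss things now and then, are a little off and sometimes report something else, mostly with a low value. They report only what shows in the picture. A call takes as long as a camera call. They do not tell look-alikes from the thing itself.
- vision.spot_in(picture, query): "position" ([column, row] in pixels, amid what is visible of it).
- vision.place_of(picture, query): "position" ([column, row] in pixels: a listed point, or the origin of a listed thing).
The state is a dict: "clock": time; "joint_pos": joint angles; "joint_vel": joint speeds; "tau": joint torques, N m; "eef_pos": TCP position; "tool_rot": TCP orientation; "ft_force": force on the tool from outside, world axes, zero at the start; "ft_torque": the same for the moment, N m; "grip_width": finger opening in m; "grasp_force": force on a finger pad.
Only numpy, scipy, OpenCV 4.12 (cv2) and the standard library are available. Lean on these libraries where they do the work, as an engineer would, in place of code of your own. Each camera call takes 0.05 s, during which the arm holds its last target. There are 200 camera calls.

### The job

Do the oil check on the blue bench compressor: first turn the orange pointer knob anticlockwise back to its zero stop, then take the red-handled dip rod from its wooden rest, push it into the inclined dip tube until its collar stops against the mouth, and draw it right out again. Finish while still holding the rod in the gripper, level and still, with its tip about 12 cm above the middle of the white reading plate so that it can be read. Leave the other things on the bench where they are.

Things in the scene. Friction and masses are not known exactly. Their poses are not given: they have to be found in the camera images.
- compressor: Blue bench compressor, fixed: casing 200 (x) x 260 (y), top at 90 above the bench; origin under the casing's centre, z up, its x axis points away from the robot at yaw 0. On its top, in its own frame (x, y): the pointer knob at (-50, -60); the inclined steel dip tube, mouth at (45, -130) and 170 above the bench, running down towards +y; the motor dome at (35, 65), 106 dia, 188 high; a filter at (-50, 85), 36 dia, 142 high.
- pointer_knob (a joint): Angle of the days-since-check pointer knob in rad: 0 at the zero stop (red mark), grows as the knob turns clockwise seen from above (stop at 2.2); turn it anticlockwise to get back to zero. Light friction (0.03 N m), stays where it is left.
- pointer_knob_grip (a point): Point on the axis of the orange pointer knob, 31 above the knob's lower face, the height to grip (128 above the bench). The knob is a disc 44 dia x 8 with an upright bar on it, 42 long, 14 thick, top 7 above this point. x axis along the bar (the bar lies along the compressor's x axis when the joint is 0; the white line is at the bar's -x end), z up the knob's axis; the frame turns with the knob.
- dip_tube: Steel guide tube fixed on the compressor; origin at the centre of its open mouth, z axis along the tube and out of the mouth, 30 degrees above level (square to the compressor's x axis, towards its -y side). 125 long, bore 14 dia, outside 20 dia, slightly flared mouth (27 outside, 21 inside). The rod's tip enters here, moving along -z.
- rod_grip (a point): Centre of the red handle of the dip rod, and where to grip it. x axis along the rod towards the tip, z up as it lies. Handle 100 (x) x 16 (y) x 24 (z); then a brass collar 30 dia x 6, whose seating face is 56 from here; then a steel stem 8 dia, 115 long with black bands near its end; tip 171 from here. About 0.09 kg. It lies level, loose, 50 above the bench on the wooden rest.
- rod_collar (a point): Centre of the collar's seating face, the one towards the tip (56 from rod_grip, on the rod's axis, same axes); it meets the tube's mouth when the rod is fully in.
- rod_tip (a point): End of the dip rod's stem (171 from rod_grip, on the rod's axis, same axes).
- rod_rest: Low wooden rest, fixed, 220 (x) x 56 (y) base 10 high; origin under its centre, x axis along the lying rod towards its tip. Two posts carry the rod: one 40 behind the handle's centre (12 thick, 32 wide, lips up to 46 above the bench beside the handle), one 130 ahead of it under the stem (10 thick, 22 wide, lips up to 54). The handle's middle is free from below and at the sides.
- plate_center (a point): Centre of the upper face of the white reading plate, 130 (x) x 100 (y) x 5 high with a dark rim, flat and fixed on the bench; z up.
- paint_tin: Bystander: red paint tin, 84 dia x 105 high, origin under its centre
- tape_roll: Bystander: roll of masking tape lying flat, 90 dia x 24 high, origin under its centre
- brush: Bystander: paint brush with yellow handle lying along its x axis, 200 long, origin under its middle
- screw_box: Bystander: grey open box with one divider, 100 x 75 x 35 high, origin under its centre
- glue_bottle: Bystander: yellow glue bottle, 56 dia x 150 high, origin under its centre
- screwdriver: Bystander: screwdriver with green handle lying along its x axis, 200 long, origin under its middle
- sanding_block: Bystander: cork sanding block, 50 x 80 x 30 high, origin under its centre
There are look-alikes about, which are no part of the job. Leave any turquoise look-alike of the rod_rest alone.

How it is judged:
On the way, in this order (a step that is already met when the one before it is completed fails the run):
1. the pointer knob is turned back to its zero stop (within 0.07 rad) (value of joint pointer_knob below 0.07 rad), for 0.2 s.
2. the rod is in the tube with its collar stopped against the mouth (within 3 mm) (z of rod_collar in the frame of dip_tube below 0.003 m and distance between rod_collar and dip_tube below 0.008 m and angle between the x axis of rod_grip and the z axis of dip_tube, either way round below 0.12 rad), for 0.2 s.
3. the rod is drawn right out of the tube (distance between rod_tip and dip_tube above 0.03 m and distance between rod_collar and dip_tube above 0.12 m), for 0.1 s.
At the end, for the whole second after the job is handed in: Pointer knob within 0.07 rad of zero; rod held by the fingers alone (over 1 N; not touching compressor or rest), still (under 20 mm/s), level within 0.1 rad, handle over 70 mm up, tip 70 to 200 mm above the bench and within 40 mm (horizontally) of the plate centre (value of joint pointer_knob below 0.07 rad and horizontal distance between rod_tip and plate_center below 0.04 m and height (world z) of rod_tip between 0.07 and 0.2 m and height (world z) of rod_grip above 0.07 m and angle between rod_grip's own x axis and vertical between 1.471 and 1.671 rad and contact force between dip_rod and the fingers above 1 N and linear speed of dip_rod below 0.02 m/s and contact force between dip_rod and compressor below 0.2 N and contact force between dip_rod and rod_rest below 0.2 N); the arm keeps its last pose, push and grip.
It fails at once if a bystander is moved by more than 30 mm (distance of any of paint_tin, tape_roll, brush, screw_box, glue_bottle, screwdriver, sanding_block from where it was at the start of the episode above 0.03 m).
It also fails if it takes over 66 s, if anything falls off the work surface, if the arm or the gripper's body presses on something with over 40 N, if the wrist force passes 120 N, or if a joint passes its speed limit or range.

## Working session

There is one attempt and no reset: what is moved stays moved. The work goes in short steps, Python scripts to look and compute and a shell command to move; the robot and the scene stay as the last step left them, time stands still between calls to the robot, and variables do not carry over. Pictures are saved under pics/ and viewed, at most 10 in all, crops included, and the job is handed in when it is done.

```bash
ls; mkdir -p pics; cat > h.py <<'E'
import numpy as np, cv2
from scipy.spatial.transform import Rotation as R
from workcell import bot, vision, workorder
def cam(name):
    o=bot.get_obs(); p=vision.camera(name)
    if name=="wrist":
        T=np.eye(4);T[:3,:3]=R.from_quat(o["tool_rot"]).as_matrix();T[:3,3]=o["eef_pos"]
        p["W"]=T@np.array(p["tool_from_camera"])
    else:
        M=np.eye(4);M[:3,:3]=cv2.Rodrigues(np.array(p["rvec"],float))[0];M[:3,3]=np.ravel(p["tvec"]);p["W"]=np.linalg.inv(M)
    return p
def ray(p,px):
    d=np.linalg.inv(p["K"])@[px[0],px[1],1.]
    return p["W"][:3,3],p["W"][:3,:3]@d
def at_z(p,px,z):
    o,d=ray(p,px);return o+d*(z-o[2])/d[2]
def at_depth(p,px):
    c,r=int(round(px[0])),int(round(px[1]))
    w=p["z_map"][max(r-1,0):r+2,max(c-1,0):c+2];w=w[w>0]
    o,d=ray(p,px);return o+d*np.median(w) if len(w) else None
def proj(p,X):
    q=np.linalg.inv(p["W"])@np.append(X,1);u=p["K"]@q[:3];return u[:2]/u[2]
E
python3 - <<'E'
from h import *
np.set_printoptions(precision=3,suppress=True)
zs=dict(compressor=0,pointer_knob_grip=.128,dip_tube=.17,rod_grip=.05,rod_collar=.05,rod_tip=.05,rod_rest=0,plate_center=.005)
for n in("top","side"):
    p=cam(n);cv2.imwrite(f"pics/{n}0.png",p["image"])
    print(n,p["W"][:3,3])
    for k,z in zs.items():
        for d in vision.place_of(p,k)[:3]:
            print(k,round(d["score"],2),np.array(d["position"]),at_z(p,d["position"],z),at_depth(p,d["position"]))
E
```

```text
pics
top [ 0.39  -0.056  1.318]
compressor 0.64 [190.4 240.1] [0.581 0.314 0.   ] [0.568 0.289 0.089]
pointer_knob_grip 0.63 [200.6 249.3] [0.539 0.251 0.128] [0.539 0.249 0.133]
rod_grip 0.86 [325.9 289.2] [ 0.446 -0.072  0.05 ] [ 0.446 -0.072  0.062]
rod_collar 0.88 [321.7 268.2] [ 0.503 -0.06   0.05 ] [ 0.502 -0.06   0.052]
rod_tip 0.96 [313.7 225.5] [ 0.619 -0.036  0.05 ] [ 0.629 -0.036 -0.001]
rod_rest 0.82 [152.7 326.1] [0.339 0.405 0.   ] [0.34  0.402 0.009]
rod_rest 0.68 [321.7 279.4] [ 0.476 -0.061  0.   ] [ 0.472 -0.06   0.061]
plate_center 0.67 [411.7 246.6] [ 0.571 -0.312  0.005] [ 0.571 -0.312  0.005]
plate_center 0.51 [322.6 277.7] [ 0.48  -0.063  0.005] [ 0.476 -0.063  0.062]
side [-0.119 -0.986  1.067]
compressor 0.81 [276.7 211.2] [0.58  0.296 0.   ] [0.524 0.194 0.085]
compressor 0.27 [394.7 249.4] [ 0.781 -0.052  0.   ] [ 0.755 -0.08   0.031]
pointer_knob_grip 0.52 [273.3 188.1] [0.545 0.249 0.128] [0.57  0.296 0.092]
dip_tube 0.79 [308.8 178.1] [0.629 0.185 0.17 ] [0.636 0.195 0.162]
rod_grip 0.59 [301.9 282.5] [ 0.446 -0.072  0.05 ] [ 0.441 -0.081  0.059]
rod_collar 0.67 [314.2 273.8] [ 0.491 -0.061  0.05 ] [ 0.486 -0.07   0.06 ]
rod_tip 0.67 [345.6 254.4] [ 0.609 -0.041  0.05 ] [ 0.645  0.007 -0.002]
rod_rest 0.92 [309.7 287.5] [ 0.481 -0.056  0.   ] [ 0.477 -0.062  0.008]
rod_rest 0.63 [188.  223.4] [0.315 0.385 0.   ] [0.312 0.375 0.008]
plate_center 0.96 [397.4 334.6] [ 0.573 -0.318  0.005] [ 0.575 -0.317  0.003]
```

View pics/top0.png

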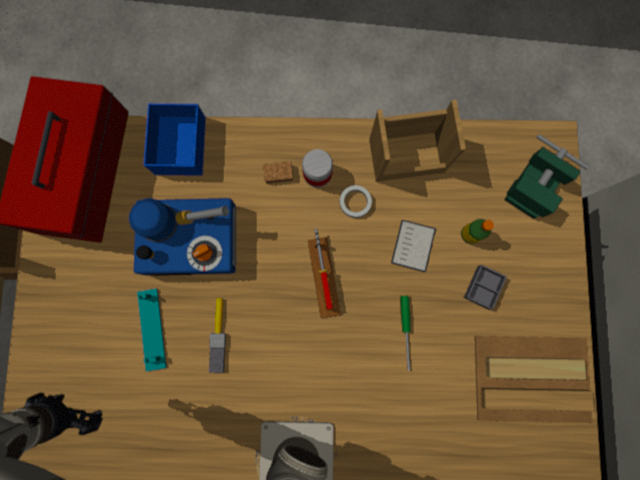

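View pics/side0.png

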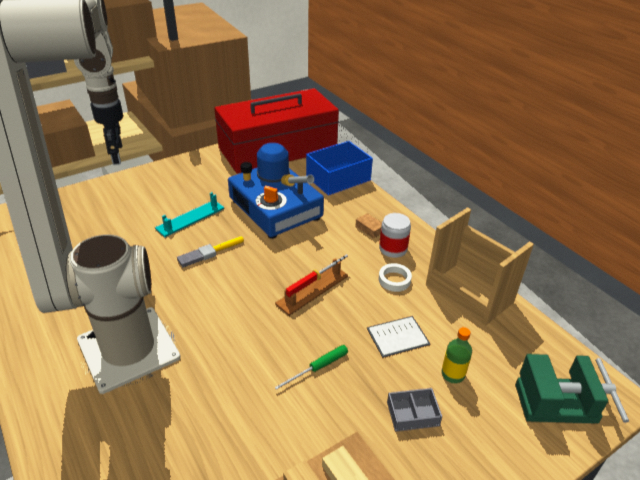

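The top view shows the red-handled rod on the wooden rest at (322,279). The compressor is at (185,237), with its knob at (203,252) and its tube mouth at about (225,211). The plate is at (413,245).

Candidates for each thing I need:
- **Rest:** wooden (322,279) or turquoise look-alike (152,326). I choose the wooden one, which carries the red rod.
- **Compressor:** (185,237) or the blue open box (175,140). I choose the one with the dome.
- **Knob:** the only orange one, at (203,252).
- **Plate:** the only white one.

One close crop of the chosen things to check.

```bash
python3 - <<'E'
from h import *
np.set_printoptions(precision=3,suppress=True)
im=cv2.imread("pics/top0.png")
cv2.imwrite("pics/crop.png",cv2.resize(im[190:330,125:355],None,fx=3.4,fy=3.4,interpolation=cv2.INTER_CUBIC))
o=bot.get_obs();print(o["clock"],R.from_quat(o["tool_rot"]).as_matrix())
p=cam("wrist");print(np.array(p["tool_from_camera"]),p["K"])
E
```

```text
0.9 [[-0.938  0.347  0.   ]
 [ 0.347  0.938  0.   ]
 [ 0.     0.    -1.   ]]
[[ 0.001 -0.948 -0.319  0.082]
 [ 1.     0.001 -0.001 -0.001]
 [ 0.001 -0.319  0.948 -0.141]
 [ 0.     0.     0.     1.   ]] [[362.977   0.    325.229]
 [  0.    362.977 231.355]
 [  0.      0.      1.   ]]
```

View pics/crop.png

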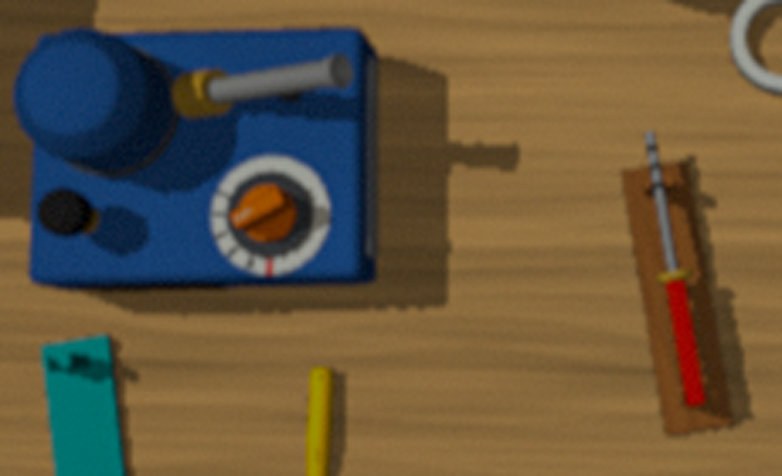

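The crop confirms the orange knob, with its white line pointing left (joint about 1.2), and the red rod on the wooden rest. Moving above the knob.

```bash
python3 -m creep '[[[-52,-10,-4],[0,0,0]],[[-52,-10,-4],[0,0,0]],[[-52,-10,-4],[0,0,0]],[[-52,-10,-4],[0,0,0]],[[-52,-10,-4],[0,0,0]],[[-52,-10,-4],[0,0,0]],[[-52,-10,-4],[0,0,0]],[[-52,-10,-4],[0,0,0]],[[0,0,0],[0,0,0.18]],[[0,0,0],[0,0,0.18]],[[0,0,0],[0,0,0.18]],[[0,0,0],[0,0,0.18]]]' 60
cat >> h.py <<'E'
np.set_printoptions(precision=4,suppress=True)
def look(name,zs,pic=None,n=2):
    p=cam(name)
    if pic: cv2.imwrite("pics/"+pic,p["image"])
    o=bot.get_obs();print("tcp",o["eef_pos"],"q",o["joint_pos"],"t",o["clock"])
    for k,z in zs.items():
        for d in vision.place_of(p,k)[:n]:
            print(k,round(d["score"],2),np.array(d["position"]),at_z(p,d["position"],z),at_depth(p,d["position"]))
    return p
E
python3 - <<'E'
from h import *
p=look("wrist",dict(pointer_knob_grip=.128,compressor=0,dip_tube=.17),"w1.png")
E
```

```text
clock: 2.45
eef_pos: [0.5361, 0.2492, 0.2631]
tool_rot: [0.515, 0.857, -0.0, -0.0]
ft_force: [0.1, -0.4, -0.1]
grip_width: 0.0597
grasp_force: 0.0
tcp [0.536  0.2492 0.2631] q [0.4352 0.4185 0.3384 1.4909 0.     1.5197] t 2.5
pointer_knob_grip 0.78 [328.8 218. ] [0.538  0.2497 0.128 ] [0.5372 0.2511 0.1334]
pointer_knob_grip 0.72 [380.3 437.9] [0.6912 0.0731 0.128 ] [0.5418 0.264  0.3407]
compressor 0.92 [390.5 153.5] [0.5817 0.3135 0.    ] [0.5632 0.3151 0.0885]
dip_tube 0.83 [399.4 362.2] [0.6354 0.1837 0.17  ] [ 0.7358  0.0838 -0.0003]
```

View pics/w1.png

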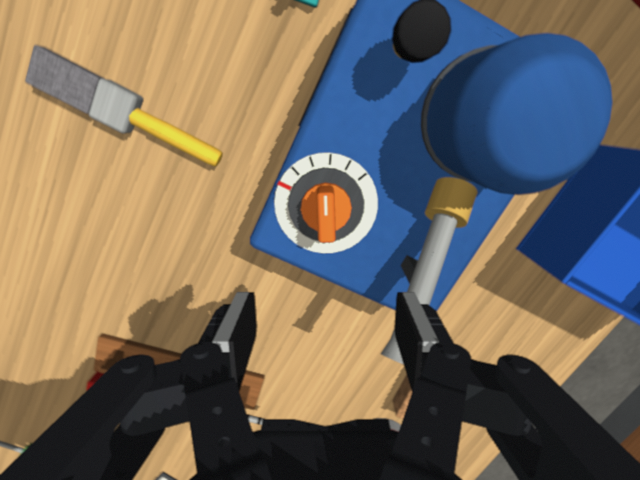

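The knob is at (326,212) with its bar already along the tool x axis, white line towards image-top. The red stop mark is at (285,185) and the tube mouth at about (392,355). Refining the angles from picked pixels.

```bash
python3 - <<'E'
from h import *
p=cam("wrist");im=p["image"];hsv=cv2.cvtColor(im,cv2.COLOR_BGR2HSV)
# blue casing front edge from picked pixels
for a,b,z,n in[((355,0),(252,243),.09,"front edge"),((252,243),(420,312),.09,"right edge"),((327,196),(327,238),.135,"bar white->other"),((326,210),(285,185),.1,"knob->red")]:
    A,B=at_z(p,a,z),at_z(p,b,z);d=B-A;print(n,A,B,np.degrees(np.arctan2(d[1],d[0])),np.linalg.norm(d))
# whole compressor top plane: points of z_map at 85..95 mm
v,u=np.mgrid[0:480,0:640];zm=p["z_map"];K=p["K"]
P=np.stack([(u-K[0,2])/K[0,0]*zm,(v-K[1,2])/K[1,1]*zm,zm],-1)@p["W"][:3,:3].T+p["W"][:3,3]
m=(zm>0)&(abs(P[...,2]-.09)<.006)&(hsv[...,0]>95)&(hsv[...,0]<125)&(hsv[...,1]>100)
q=P[m][:,:2]
# front edge: min x per y bin
ys=np.arange(q[:,1].min()+.02,q[:,1].max()-.03,.01);xs=[np.quantile(q[abs(q[:,1]-y)<.005][:,0],.01) for y in ys]
c=np.polyfit(ys,xs,1);print("front edge yaw deg",-np.degrees(np.arctan(c[0])),np.std(np.polyval(c,ys)-xs),len(ys),np.polyval(c,.31))
# tube: points above casing
t=(zm>0)&(P[...,2]>.115)&(P[...,2]<.19)&(P[...,0]>.6)&(P[...,1]<.29)&(hsv[...,1]<60)
T=P[t];print(len(T));w=T-T.mean(0);d=np.linalg.svd(w,full_matrices=False)[2][0];print("tube dir",d,"mean",T.mean(0),"yaw",np.degrees(np.arctan2(d[0],-d[1])), T.min(0),T.max(0))
E
```

```text
front edge [0.4786 0.3994 0.09  ] [0.493 0.185 0.09 ] -86.17039850369079 0.21486524237686444
right edge [0.493 0.185 0.09 ] [0.6695 0.1984 0.09  ] 4.363330753848844 0.176964785615093
bar white->other [0.5273 0.2663 0.135 ] [0.5436 0.2366 0.135 ] -61.29233068298765 0.03383185002680829
knob->red [0.5366 0.2479 0.1   ] [0.4955 0.2505 0.1   ] 176.38500902973126 0.04114898129184345
front edge yaw deg 2.245619609016144 0.0003407898892151811 21 0.48566753892630665
2292
tube dir [ 0.0151  0.8691 -0.4944] mean [0.6269 0.2484 0.1385] yaw 179.0056951393862 [0.6191 0.1829 0.115 ] [0.6395 0.29   0.1804]
```

```bash
python3 -m creep '[[[0,2,20],[0,0,0]],[[0,0,30],[0,0,0]],[[0,0,30],[0,0,0]],[[0,0,30],[0,0,0]],[[0,0,25],[0,0,0]],[[0,0,15],[0,0,0]],[[0,0,0],[0,0,0]]]'
```

```text
clock: 3.58
eef_pos: [0.537, 0.25, 0.1123]
tool_rot: [0.512, 0.859, -0.001, -0.001]
ft_force: [1.2, 0.1, 0.5]
grip_width: 0.06
grasp_force: 0.0
```

```bash
python3 -m creep '[[[0,0,0],[0,0,0]],[[0,0,0],[0,0,0]],[[0,0,0],[0,0,0]],[[0,0,0],[0,0,0]],[[0,0,0],[0,0,0]]]' 5; python3 -m creep '[[[0,0,0],[0,0,-0.16]],[[0,0,0],[0,0,-0.16]],[[0,0,0],[0,0,-0.16]],[[0,0,0],[0,0,-0.16]],[[0,0,0],[0,0,-0.16]],[[0,0,0],[0,0,-0.16]],[[0,0,0],[0,0,-0.16]],[[0,0,0],[0,0,0]]]'; python3 -c "
from h import *
o=bot.get_obs();print(o['ft_torque'],o['joint_pos'],R.from_quat(o['tool_rot']).as_matrix()[:,0])"
```

```text
clock: 4.2
eef_pos: [0.5365, 0.2497, 0.1146]
tool_rot: [0.512, 0.859, -0.001, -0.001]
ft_force: [-5.0, -2.0, 6.7]
grip_width: 0.0129
grasp_force: 60.7
clock: 5.2
eef_pos: [0.5369, 0.2506, 0.1146]
tool_rot: [-0.022, 1.0, 0.001, -0.0]
ft_force: [-5.1, -0.4, 5.5]
grip_width: 0.0128
grasp_force: 60.6
[ 0.0478  1.0158 -0.2223] [0.4359 0.493  0.0634 1.1415 0.0015 0.3918] [-0.999  -0.0441  0.0008]
```

```bash
python3 -m creep '[[[0,0,0],[0,0,-0.05]],[[0,0,0],[0,0,-0.03]],[[0,0,0],[0,0,0]],[[0,0,0],[0,0,0]]]'; python3 -c "
from h import *
o=bot.get_obs();print(o['ft_torque'],o['joint_pos'],R.from_quat(o['tool_rot']).as_matrix()[:,0])"
```

```text
clock: 5.7
eef_pos: [0.5369, 0.2505, 0.1147]
tool_rot: [-0.059, 0.998, 0.001, -0.001]
ft_force: [-5.3, 1.2, 6.7]
grip_width: 0.0129
grasp_force: 82.5
[ 0.204   1.1465 -2.0287] [0.4354 0.4929 0.0635 1.1417 0.0023 0.3172] [-0.993  -0.1179  0.001 ]
```

```bash
python3 -m creep '[[[0,0,0],[0,0,0]],[[0,0,0],[0,0,0]],[[0,0,0],[0,0,0]],[[0,0,-30],[0,0,0]],[[0,0,-40],[0,0,0]],[[0,0,-50],[0,0,0]],[[0,0,-30],[0,0,0]],[[-16,-45,0],[0,0,0]],[[-16,-45,0],[0,0,0]],[[-16,-45,0],[0,0,0]],[[0,0,0],[0,0,0]],[[0,0,0],[0,0,0]]]' 60
python3 - <<'E'
from h import *
p=look("wrist",dict(pointer_knob_grip=.128,dip_tube=.17,compressor=0),"w2.png")
p=look("wrist",dict(pointer_knob_grip=.128,dip_tube=.17))
E
```

```text
clock: 7.2
eef_pos: [0.6021, 0.1223, 0.263]
tool_rot: [-0.062, 0.998, 0.0, -0.0]
ft_force: [-0.4, 1.3, 0.3]
grip_width: 0.06
grasp_force: 0.0
tcp [0.6019 0.123  0.2632] q [0.2013 0.4696 0.4172 1.5187 0.0003 0.0755] t 7.25
pointer_knob_grip 0.66 [507.  153.3] [0.5342 0.25   0.128 ] [0.534  0.2476 0.1327]
dip_tube 0.69 [406.6 287.4] [0.6332 0.1843 0.17  ] [0.6387 0.1878 0.1587]
compressor 0.93 [491.8 188. ] [0.5803 0.3081 0.    ] [0.5669 0.2642 0.0903]
tcp [0.6018 0.1235 0.2634] q [0.2024 0.4692 0.4172 1.5187 0.0001 0.0753] t 7.45
pointer_knob_grip 0.68 [505.7 151.5] [0.5325 0.2499 0.128 ] [0.5323 0.2475 0.1328]
dip_tube 0.93 [404.9 288.7] [0.6341 0.1847 0.17  ] [0.6392 0.1879 0.1596]
```

View pics/w2.png

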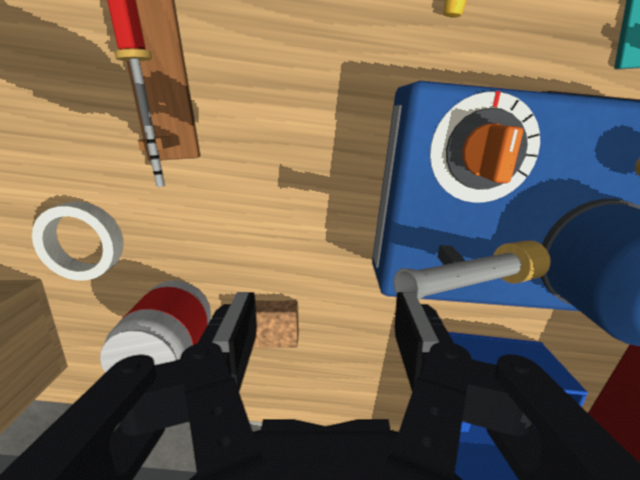

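The knob bar's white line at (515,138) now points at the red mark (498,99). The tube mouth is at about (407,283). Checking the knob angle numerically, and the compressor yaw and tube from this view.

```bash
python3 - <<'E'
from h import *
p=cam("wrist");im=p["image"];hsv=cv2.cvtColor(im,cv2.COLOR_BGR2HSV)
H,S,V=[hsv[...,i].astype(int) for i in range(3)]
v,u=np.mgrid[0:480,0:640]
red=((H<5)|(H>174))&(S>120)&(abs(u-498)<12)&(abs(v-99)<14)
wl=(S<110)&(V>170)&(u>505)&(u<523)&(v>122)&(v<156)
for n,m,z in(("red",red,.098),("white",wl,.135)):
    q=np.array([at_z(p,(a,b),z) for a,b in zip(u[m],v[m])])[:,:2];w=q-q.mean(0);l,d=np.linalg.svd(w,full_matrices=False)[1:]
    print(n,len(q),q.mean(0),l,"yaw",np.degrees(np.arctan(d[0][1]/d[0][0])))
zm=p["z_map"];K=p["K"]
P=np.stack([(u-K[0,2])/K[0,0]*zm,(v-K[1,2])/K[1,1]*zm,zm],-1)@p["W"][:3,:3].T+p["W"][:3,3]
m=(zm>0)&(abs(P[...,2]-.09)<.006)&(H>95)&(H<125)&(S>100)
q=P[m][:,:2]
def edge(ax,lo,hi,qq):
    t=np.arange(lo,hi,.006);e=[np.quantile(q[abs(q[:,ax]-s)<.004][:,1-ax],qq) for s in t]
    c=np.polyfit(t,e,1);r=np.polyval(c,t)-e;g=abs(r)<.002;c=np.polyfit(t[g],np.array(e)[g],1);print("edge",ax,np.degrees(np.arctan(c[0])),c,r.std())
    return c
edge(1,.2,.30,.01);edge(0,.51,.66,.01)
t=(zm>0)&(P[...,2]>.115)&(P[...,2]<.19)&(P[...,0]>.6)&(P[...,1]<.262)&(P[...,1]>.17)&(S<60)&(V>60)
T=P[t];print(len(T),T.min(0),T.max(0));
for y in np.arange(.18,.26,.01):
    s=T[abs(T[:,1]-y)<.004]
    if len(s)>5: print(round(y,3),np.quantile(s[:,0],[.02,.5,.98]),np.quantile(s[:,2],[.5,.98]))
E
```

```text
red 65 [0.4955 0.2445] [0.0268 0.0078] yaw 1.0179373306377895
white 86 [0.5237 0.2484] [0.0474 0.0106] yaw -4.406178727729604
edge 1 -2.185514465064244 [-0.0382  0.4972] 0.0003727089839524934
edge 0 2.1954592750700193 [0.0383 0.1613] 0.00023994040253335456
2389 [0.6196 0.1772 0.12  ] [0.6443 0.262  0.1796]
0.18 [0.6205 0.6328 0.6419] [0.1599 0.1684]
0.19 [0.621  0.6299 0.6402] [0.1694 0.1792]
0.2 [0.6224 0.627  0.6376] [0.1677 0.1733]
0.21 [0.6219 0.6266 0.6376] [0.1619 0.1664]
0.22 [0.6215 0.6262 0.6369] [0.1561 0.1605]
0.23 [0.6213 0.6259 0.6367] [0.1503 0.1543]
0.24 [0.6209 0.6254 0.6364] [0.1445 0.1491]
0.25 [0.6203 0.6251 0.6356] [0.1388 0.1427]
0.26 [0.6202 0.6251 0.6349] [0.1336 0.1371]
```

```bash
python3 - <<'E'
from h import *
p=cam("wrist");im=p["image"];H,S,V=[cv2.cvtColor(im,cv2.COLOR_BGR2HSV)[...,i].astype(int) for i in range(3)]
v,u=np.mgrid[0:480,0:640];zm=p["z_map"];K=p["K"]
P=np.stack([(u-K[0,2])/K[0,0]*zm,(v-K[1,2])/K[1,1]*zm,zm],-1)@p["W"][:3,:3].T+p["W"][:3,3]
m=(zm>0)&(abs(P[...,2]-.135)<.004)&(abs(P[...,0]-.537)<.04)&(abs(P[...,1]-.25)<.04)
q=P[m][:,:2].astype(np.float32);print(len(q),np.median(P[m][:,2]),cv2.minAreaRect(q*1000))
w=q-q.mean(0);d=np.linalg.svd(w,full_matrices=False)[2][0];print("bar yaw",np.degrees(np.arctan(d[1]/d[0])),q.mean(0))
x=cv2.resize(im[60:320,370:630],None,fx=2.2,fy=2.2,interpolation=cv2.INTER_CUBIC);cv2.imwrite("pics/w2c.png",x)
E
```

```text
962 0.1327158637954536 ((535.272216796875, 249.04026794433594), (41.09955596923828, 14.001495361328125), 2.538360357284546)
bar yaw 2.2344255 [0.5348 0.2488]
```

The knob bar yaw is 2.23° and the casing yaw 2.19°, so the knob is at its zero stop. On to the rod.

```bash
python3 -m creep '[[[36,-35,0],[0,0,0]],[[36,-35,0],[0,0,0]],[[36,-35,0],[0,0,0]],[[36,-35,0],[0,0,0]],[[36,-35,0],[0,0,-0.085]],[[0,0,0],[0,0,0]],[[0,0,0],[0,0,0]]]' 50
python3 - <<'E'
from h import *
p=look("wrist",dict(rod_grip=.05,rod_collar=.05,rod_tip=.05,rod_rest=0),"w3.png",1)
H,S,V=[cv2.cvtColor(p["image"],cv2.COLOR_BGR2HSV)[...,i].astype(int) for i in range(3)]
v,u=np.mgrid[0:480,0:640];zm=p["z_map"];K=p["K"]
P=np.stack([(u-K[0,2])/K[0,0]*zm,(v-K[1,2])/K[1,1]*zm,zm],-1)@p["W"][:3,:3].T+p["W"][:3,3]
m=(zm>0)&((H<6)|(H>174))&(S>150)&(P[...,2]>.053)&(P[...,2]<.075)&(np.hypot(P[...,0]-.446,P[...,1]+.072)<.08)
q=P[m][:,:2].astype(np.float32);print(len(q),np.median(P[m][:,2]),cv2.minAreaRect(q*1000))
E
```

```text
clock: 8.52
eef_pos: [0.446, -0.0736, 0.2637]
tool_rot: [-0.104, 0.995, 0.0, 0.001]
ft_force: [0.2, -0.5, -0.1]
grip_width: 0.05
grasp_force: 0.0
tcp [ 0.4462 -0.0733  0.2635] q [-0.163   0.1325 -0.0451  1.3923  0.0004 -0.3735] t 8.575
rod_grip 0.61 [328.7 195.2] [ 0.4444 -0.0714  0.05  ] [ 0.4421 -0.072   0.0604]
rod_collar 0.79 [325.8 246.6] [ 0.4987 -0.0628  0.05  ] [ 0.4937 -0.0639  0.0632]
rod_tip 0.97 [322.6 341.7] [ 0.614 -0.042  0.05 ] [ 0.6501 -0.0348 -0.0015]
rod_rest 0.65 [327.1 216.7] [ 0.4809 -0.0651  0.    ] [ 0.4637 -0.069   0.0602]
1553 0.06034758117314498 ((443.17578125, -73.79165649414062), (98.16053009033203, 15.392601013183594), 10.577872276306152)
```

View pics/w3.png

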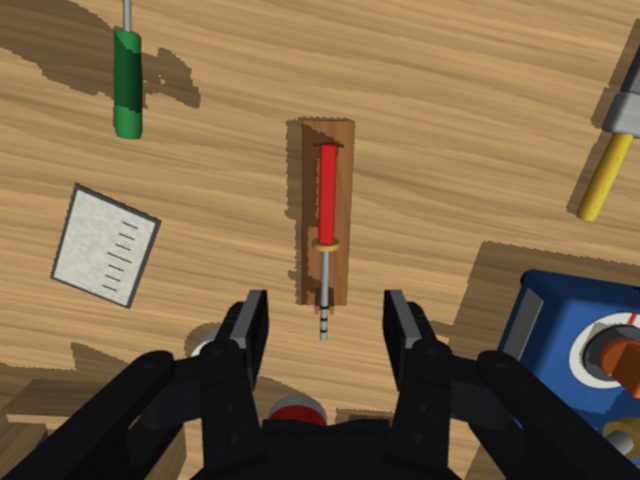

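The red handle is at (328,195), the collar at (326,246) and the tip at (323,341), on the wooden rest and aligned with the tool. Descending and gripping.

```bash
python3 -m creep '[[[1,1,30],[0,0,0.024]],[[0,0,40],[0,0,0]],[[0,0,50],[0,0,0]],[[0,0,50],[0,0,0]],[[0,0,35],[0,0,0]],[[0,0,15],[0,0,0]],[[0,0,10],[0,0,0]],[[0,0,0],[0,0,0]]]'; python3 -m creep '[[[0,0,0],[0,0,0]],[[0,0,0],[0,0,0]],[[0,0,0],[0,0,0]],[[0,0,0],[0,0,0]],[[0,0,0],[0,0,0]]]' 5;  python3 -m creep '[[[0,0,-10],[0,0,0]],[[0,0,-30],[0,0,0]],[[0,0,-50],[0,0,0]],[[0,0,-50],[0,0,0]],[[0,0,-50],[0,0,0]],[[0,0,-40],[0,0,0]],[[0,0,0],[0,0,0]],[[0,0,0],[0,0,0]]]'
python3 - <<'E'
from h import *
p=look("wrist",{},"w4.png")
T=R.from_quat(bot.get_obs()["tool_rot"]).as_matrix();e=np.array(bot.get_obs()["eef_pos"]);print(T)
for q in("rod_grip","rod_collar","rod_tip"):
    for d in vision.place_of(p,q)[:1]:
        z=e[2]+.019;X=at_z(p,d["position"],z);print(q,d["score"],d["position"],"tool mm",T.T@(X-e)*1000, at_depth(p,d["position"]))
E
```

```text
clock: 9.78
eef_pos: [0.4442, -0.0727, 0.0328]
tool_rot: [-0.093, 0.996, 0.0, -0.001]
ft_force: [0.3, -0.1, 0.5]
grip_width: 0.05
grasp_force: 0.0
clock: 10.4
eef_pos: [0.4453, -0.0732, 0.0343]
tool_rot: [-0.093, 0.996, -0.0, 0.001]
ft_force: [-0.3, 1.1, 5.0]
grip_width: 0.0152
grasp_force: 59.0
clock: 11.4
eef_pos: [0.4436, -0.0729, 0.2627]
tool_rot: [-0.093, 0.996, 0.0, -0.001]
ft_force: [0.1, 0.3, -0.6]
grip_width: 0.0154
grasp_force: 58.4
tcp [ 0.4433 -0.0729  0.2621] q [-0.1629  0.13   -0.0518  1.3918  0.     -0.3491] t 11.45
[[-0.9827 -0.1851 -0.0027]
 [-0.1851  0.9827  0.0005]
 [ 0.0026  0.0009 -1.    ]]
rod_grip 0.66 [328.4, 322.1] tool mm [  3.7003   0.4219 -18.9902] [ 0.4349 -0.0741  0.2886]
rod_collar 0.85 [324.7, 430.7] tool mm [-50.9802  -1.0186 -19.1321] [ 0.4326 -0.0758  0.3383]
```

```bash
cat >> h.py <<'E'
yaw=np.radians(2.2);M=np.array([.6346,.1845,.170])
rd=np.array([-np.sin(yaw)*np.cos(np.pi/6),np.cos(yaw)*np.cos(np.pi/6),-.5])
tx=-rd;ty=np.array([np.cos(yaw),np.sin(yaw),0]);tz=np.cross(tx,ty)
if tz[2]>0: ty=-ty;tz=-tz
RT=np.stack([tx,ty,tz],1)
def delta(tgt_p,tgt_R):
    o=bot.get_obs();T=R.from_quat(o["tool_rot"]).as_matrix();e=np.array(o["eef_pos"])
    rv=R.from_matrix(T.T@tgt_R).as_rotvec()
    print("rotvec",rv,np.linalg.norm(rv),"shift mm in current",T.T@(tgt_p-e)*1000,"in target axes",tgt_R.T@(tgt_p-e)*1000)
E
python3 - <<'E'
from h import *
print(RT,np.linalg.det(RT))
pre=M-rd*(.03+.171-.0025)+.019*tz;print(pre);delta(pre,RT)
E
```

```text
[[ 0.0332 -0.9993  0.0192]
 [-0.8654 -0.0384 -0.4996]
 [ 0.5    -0.     -0.866 ]] 0.9999999999999999
[0.6416 0.0032 0.2528]
rotvec [ 0.3749  0.4296 -1.3872] 1.4997831461379318 shift mm in current [-208.8694   38.1349    8.4409] in target axes [ -63.8177 -200.9537  -26.3983]
```

```bash
python3 -m creep '[[[0,0,0],[0.0375,0.043,-0.1387]],[[0,0,0],[0.0375,0.043,-0.1387]],[[0,0,0],[0.0375,0.043,-0.1387]],[[0,0,0],[0.0375,0.043,-0.1387]],[[0,0,0],[0.0375,0.043,-0.1387]],[[0,0,0],[0.0375,0.043,-0.1387]],[[0,0,0],[0.0375,0.043,-0.1387]],[[0,0,0],[0.0375,0.043,-0.1387]],[[0,0,0],[0.0375,0.043,-0.1387]],[[0,0,0],[0.0375,0.043,-0.1387]],[[0,0,0],[0,0,0]]]'; python3 -m creep '[[[-10,-33,-4],[0,0,0]],[[-10,-33,-4],[0,0,0]],[[-10,-34,-4],[0,0,0]],[[-10,-34,-4],[0,0,0]],[[-10,-34,-5],[0,0,0]],[[-10,-33,-5],[0,0,0]],[[0,0,0],[0,0,0]],[[0,0,0],[0,0,0]],[[0,0,0],[0,0,0]]]'
python3 - <<'E'
from h import *
pre=M-rd*(.03+.171-.0025)+.019*tz;delta(pre,RT);print(bot.get_obs()["joint_pos"])
for n in("side","top","wrist"):
    p=cam(n);cv2.imwrite(f"pics/{n}5.png",p["image"])
    for q,X in(("rod_tip",M-rd*.03),("rod_collar",M-rd*.145),("dip_tube",M)):
        print(n,q,"expected",proj(p,X),[(round(d["score"],2),np.array(d["position"])) for d in vision.place_of(p,q)[:2]])
E
```

```text
clock: 12.98
eef_pos: [0.4433, -0.0725, 0.2622]
tool_rot: [0.696, -0.67, 0.187, 0.179]
ft_force: [0.5, 0.0, -1.4]
grip_width: 0.0148
grasp_force: 58.5
clock: 14.1
eef_pos: [0.642, -0.001, 0.2568]
tool_rot: [0.695, -0.67, 0.188, 0.179]
ft_force: [0.7, 0.6, -0.2]
grip_width: 0.0149
grasp_force: 58.8
rotvec [-0.0021 -0.0008 -0.0027] 0.0035021302421933192 shift mm in current [-5.6637  0.277   1.371 ] in target axes [-5.6633  0.259   1.3762]
[ 0.2331  0.5887  0.49    1.5811 -0.514  -1.3453]
side rod_tip expected [315.608 177.339] [(0.25, array([401.2, 337.8])), (0.24, array([350.8, 177. ]))]
side rod_collar expected [337.0651 176.0468] [(0.82, array([339.1, 177.5]))]
side dip_tube expected [310.432  177.6507] [(0.5, array([310.3, 180. ])), (0.24, array([271.8, 189.7]))]
top rod_tip expected [234.0466 208.1676] [(0.71, array([236.6, 206.5]))]
top rod_collar expected [272.0727 201.884 ] []
top dip_tube expected [224.7404 209.7054] [(0.62, array([481.5, 286.9]))]
wrist rod_tip expected [326.3038 603.2533] []
wrist rod_collar expected [326.233  442.3569] [(0.96, array([328. , 429.2])), (0.48, array([210. , 264.5]))]
wrist dip_tube expected [326.3181 635.9365] []
```

```bash
python3 - <<'E'
import cv2,numpy as np
a=cv2.imread("pics/side5.png")[140:220,250:370];b=cv2.imread("pics/top5.png")[170:250,180:300]
f=lambda x:cv2.resize(x,None,fx=6,fy=3.7*6/3.7,interpolation=cv2.INTER_CUBIC)[:, :]
x=np.vstack([cv2.resize(a,(780,295*780//780+0),interpolation=cv2.INTER_CUBIC) if 0 else cv2.resize(a,(440,293),interpolation=cv2.INTER_CUBIC),cv2.resize(b,(440,293),interpolation=cv2.INTER_CUBIC)])
cv2.imwrite("pics/pre.png",x)
E
```

```text
(no output)
```

View pics/pre.png

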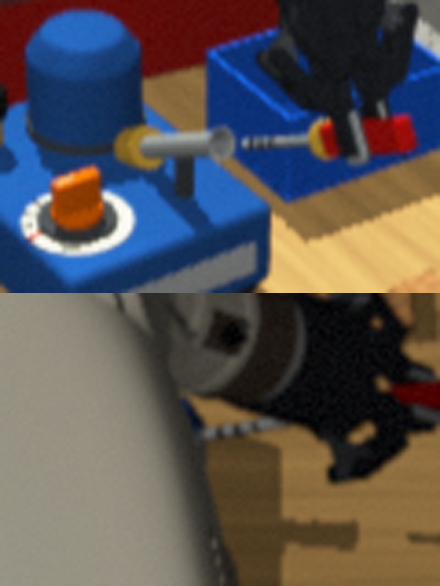

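The side crop shows the stem in line with the tube, its tip (242,142) just outside the mouth (228,143). Starting the insertion.

```bash
python3 -m creep '[[[-8,0,1],[0,0,0]],[[-10,0,0],[0,0,0]],[[-10,0,0],[0,0,0]],[[-10,0,0],[0,0,0]],[[-10,0,0],[0,0,0]],[[-10,0,0],[0,0,0]],[[0,0,0],[0,0,0]],[[0,0,0],[0,0,0]]]'
python3 - <<'E'
from h import *
delta(M-rd*(.056-.0025)+.019*tz,RT);o=bot.get_obs();T=R.from_quat(o["tool_rot"]).as_matrix();print("F tool",T.T@o["ft_force"],T.T@o["ft_torque"])
E
```

```text
clock: 15.7
eef_pos: [0.6407, 0.0496, 0.2264]
tool_rot: [0.696, -0.67, 0.188, 0.179]
ft_force: [-2.7, 0.9, 0.1]
grip_width: 0.0151
grasp_force: 59.0
rotvec [-0.0024 -0.0004 -0.001 ] 0.0026604537595794286 shift mm in current [-91.5986   1.0507   0.2805] in target axes [-91.5995   0.9568   0.3167]
F tool [-0.8283  2.7021 -0.5594] [-0.3051 -0.9553 -0.1862]
```

```bash
python3 -m creep '[[[-10,1,0],[0,0,0]],[[-15,0,0],[0,0,0]],[[-15,0,0],[0,0,0]],[[-15,0,0],[0,0,0]],[[-10,0,0],[0,0,0]],[[-8,0,0],[0,0,0]],[[-5,0,0],[0,0,0]],[[0,0,0],[0,0,0]],[[0,0,0],[0,0,0]]]'
cat > f.py <<'E'
from h import *
delta(M-rd*(.056-.0025)+.019*tz,RT);o=bot.get_obs();T=R.from_quat(o["tool_rot"]).as_matrix();print("F tool",T.T@o["ft_force"],T.T@o["ft_torque"])
E
python3 f.py
```

```text
clock: 16.82
eef_pos: [0.6374, 0.1169, 0.1873]
tool_rot: [0.696, -0.67, 0.188, 0.179]
ft_force: [-0.7, 1.1, 0.3]
grip_width: 0.0154
grasp_force: 59.1
rotvec [-0.0025 -0.0002 -0.0016] 0.0029762640948854087 shift mm in current [-13.7689   0.2009   0.1518] in target axes [-13.7692   0.1778   0.1547]
F tool [-0.8681  0.6638 -0.8375] [-0.1865 -1.0459 -0.108 ]
```

```bash
python3 -m creep '[[[-5,0,0],[0,0,0]],[[-4,0,0],[0,0,0]],[[-2,0,0],[0,0,0]],[[0,0,0],[0,0,0]]]'; python3 f.py;  python3 -m creep '[[[-2,0,0],[0,0,0]],[[-1,0,0],[0,0,0]],[[0,0,0],[0,0,0]],[[0,0,0],[0,0,0]]]'; python3 f.py
```

```text
clock: 17.32
eef_pos: [0.637, 0.1266, 0.1817]
tool_rot: [0.696, -0.67, 0.188, 0.179]
ft_force: [-1.1, 0.3, 2.1]
grip_width: 0.0149
grasp_force: 59.2
rotvec [-0.0026 -0.0006 -0.0014] 0.003049811531448974 shift mm in current [-2.5941  0.2232  0.1556] in target axes [-2.5944  0.2191  0.1577]
F tool [ 0.7179  1.0549 -1.9746] [-0.182  -0.7481 -0.0968]
clock: 17.82
eef_pos: [0.637, 0.1268, 0.1816]
tool_rot: [0.695, -0.67, 0.189, 0.18]
ft_force: [-1.7, -4.1, 6.0]
grip_width: 0.0147
grasp_force: 59.3
rotvec [-0.0025 -0.0042 -0.0024] 0.005472020953448596 shift mm in current [-2.2929  0.2305  0.2151] in target axes [-2.2925  0.2245  0.2254]
F tool [ 6.4657  1.8154 -3.174 ] [-0.4179  0.5569 -0.2117]
```

The tool stalled with rising force, so the collar is on the mouth. One firm push, then a check and withdrawal.

```bash
python3 -m creep '[[[-3,0,0],[0,0,0]],[[-2,0,0],[0,0,0]],[[0,0,0],[0,0,0]],[[0,0,0],[0,0,0]],[[0,0,0],[0,0,0]]]'; python3 f.py; python3 - <<'E'
from h import *
p=cam("side");cv2.imwrite("pics/in.png",cv2.resize(p["image"][140:230,240:380],(780,501),interpolation=cv2.INTER_CUBIC))
E
```

```text
clock: 18.45
eef_pos: [0.6371, 0.1269, 0.1816]
tool_rot: [0.694, -0.67, 0.192, 0.182]
ft_force: [-3.5, -14.5, 12.2]
grip_width: 0.0151
grasp_force: 59.4
rotvec [-0.0025 -0.0116 -0.0041] 0.012545069169151032 shift mm in current [-2.255   0.3077  0.2224] in target axes [-2.2535  0.2979  0.2493]
F tool [18.5718  4.0083 -3.1691] [-0.7504  2.7956 -0.2268]
```

View pics/in.png

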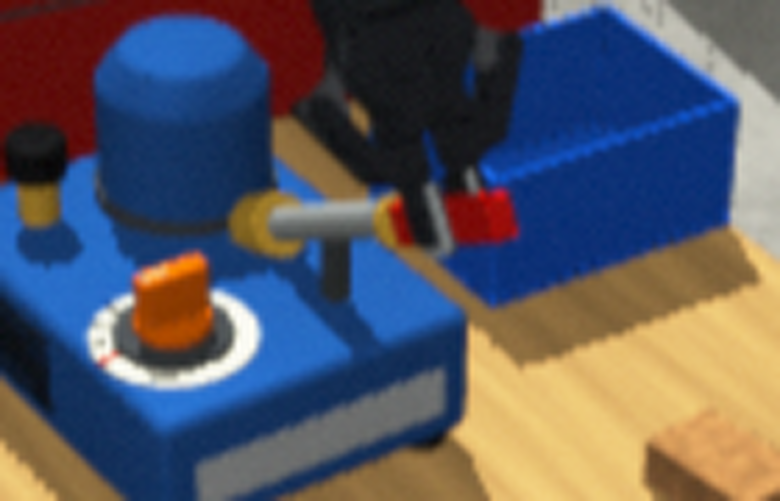

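The collar is seated against the mouth with 18.6 N axial and no movement. Drawing the rod out.

```bash
python3 -m creep '[[[8,0,0],[0,0,0]],[[12,0,0],[0,0,0]],[[18,0,0],[0,0,0]],[[20,0,0],[0,0,0]],[[20,0,0],[0,0,0]],[[20,0,0],[0,0,0]],[[20,0,0],[0,0,0]],[[20,0,0],[0,0,0]],[[20,0,0],[0,0,0]],[[20,0,0],[0,0,0]],[[15,0,0],[0,0,0]],[[0,0,0],[0,0,0]]]'; python3 - <<'E'
from h import *
a=np.radians(-30);r=np.array([np.cos(a),np.sin(a),0]);x=-r;z=np.array([0,0,-1.]);RP=np.stack([x,np.cross(z,x),z],1)
tip=np.array([.572,-.315,.125]);tcp=tip-r*.1662+.019*z;print(tcp);delta(tcp,RP)
o=bot.get_obs();T=R.from_quat(o["tool_rot"]).as_matrix();print(T.T@(np.array([-.2,-.06,.03]))*1000)
print(o["joint_pos"])
p=cam("top")
for q in("rod_collar","rod_tip","plate_center"):print(q,[(round(d["score"],2),np.array(d["position"]),at_z(p,d["position"],.005)) for d in vision.place_of(p,q)[:2]])
E
```

```text
clock: 20.0
eef_pos: [0.6431, -0.0349, 0.2755]
tool_rot: [0.695, -0.671, 0.188, 0.178]
ft_force: [-0.2, 0.3, -1.2]
grip_width: 0.0151
grasp_force: 58.9
[ 0.4281 -0.2319  0.106 ]
rotvec [-0.5589 -0.3027  2.0722] 2.167536298332638 shift mm in current [ 79.244  222.9174 240.4293] in target axes [  87.7269 -278.1107  169.5183]
[ 61.0382 201.9261  -0.4584]
[ 0.1816  0.5643  0.4974  1.5826 -0.5189 -1.4038]
rod_collar [(0.28, array([400.6, 332.1]), array([ 0.3346, -0.2785,  0.005 ]))]
rod_tip [(0.63, array([246.4, 206.8]), array([0.679 , 0.1574, 0.005 ]))]
plate_center [(0.88, array([413.3, 248.3]), array([ 0.5664, -0.3165,  0.005 ]))]
```

```bash
python3 -m creep '[[[12,40,0],[0,0,0]],[[12,40,0],[0,0,0]],[[12,40,0],[0,0,0]],[[12,40,0],[0,0,0]],[[12,40,0],[0,0,0]]]'; python3 -m creep '[[[0,0,0],[-0.0466,-0.0252,0.1727]],[[0,0,0],[-0.0466,-0.0252,0.1727]],[[0,0,0],[-0.0466,-0.0252,0.1727]],[[0,0,0],[-0.0466,-0.0252,0.1727]],[[0,0,0],[-0.0466,-0.0252,0.1727]],[[0,0,0],[-0.0466,-0.0252,0.1727]],[[0,0,0],[-0.0466,-0.0252,0.1727]],[[0,0,0],[-0.0466,-0.0252,0.1727]],[[0,0,0],[-0.0466,-0.0252,0.1727]],[[0,0,0],[-0.0466,-0.0252,0.1727]],[[0,0,0],[-0.0466,-0.0252,0.1727]],[[0,0,0],[-0.0466,-0.0252,0.1727]]]'; cat > g.py <<'E'
from h import *
a=np.radians(-30);r=np.array([np.cos(a),np.sin(a),0]);x=-r;z=np.array([0,0,-1.]);RP=np.stack([x,np.cross(z,x),z],1)
tip=np.array([.572,-.315,.125]);tcp=tip-r*.1662+.019*z;delta(tcp,RP)
E
python3 g.py
```

```text
clock: 20.82
eef_pos: [0.4436, -0.0931, 0.3038]
tool_rot: [0.696, -0.669, 0.188, 0.179]
ft_force: [0.7, 0.5, -0.6]
grip_width: 0.015
grasp_force: 58.9
clock: 22.32
eef_pos: [0.445, -0.093, 0.3036]
tool_rot: [0.26, 0.965, 0.0, -0.001]
ft_force: [-1.0, 1.1, 0.2]
grip_width: 0.0152
grasp_force: 59.0
rotvec [-0.0002 -0.0016 -0.0033] 0.003668717926980614 shift mm in current [ -55.5128 -128.563   197.5545] in target axes [ -54.7714 -128.7911  197.6129]
```

```bash
python3 -m creep '[[[-9,-21,15],[0,0,0]],[[-9,-21,20],[0,0,0]],[[-9,-21,30],[0,0,0]],[[-9,-22,35],[0,0,0]],[[-9,-22,40],[0,0,0]],[[-10,-21,35],[0,0,0]],[[0,0,15],[0,0,0]],[[0,0,8],[0,0,0]],[[0,0,0],[0,0,0]],[[0,0,0],[0,0,0]],[[0,0,0],[0,0,0]],[[0,0,0],[0,0,0]]]'; python3 g.py; python3 - <<'E'
from h import *
for n in("side","top"):
    p=cam(n);cv2.imwrite(f"pics/end_{n}.png",p["image"])
    for q,z in(("rod_grip",.125),("rod_collar",.125),("rod_tip",.125),("plate_center",.005)):
        print(n,q,[(round(d["score"],2),np.array(d["position"]),at_z(p,d["position"],z),at_depth(p,d["position"])) for d in vision.place_of(p,q)[:1]])
o=bot.get_obs();print(np.abs(o["joint_vel"]).max())
E
```

```text
clock: 23.82
eef_pos: [0.4288, -0.2318, 0.1067]
tool_rot: [0.258, 0.966, -0.001, -0.0]
ft_force: [0.0, -0.0, -1.6]
grip_width: 0.0152
grasp_force: 59.0
rotvec [-0.0012 -0.0003  0.0016] 0.0020240847115648893 shift mm in current [ 0.6071 -0.4281  0.682 ] in target axes [ 0.6066 -0.4299  0.6813]
side rod_grip [(0.94, array([329. , 302.1]), array([ 0.423, -0.23 ,  0.125]), array([ 0.3905, -0.2753,  0.1815]))]
side rod_collar [(0.75, array([353.9, 301.3]), array([ 0.4739, -0.2589,  0.125 ]), array([ 0.4684, -0.2656,  0.1337]))]
side rod_tip [(0.65, array([402.6, 302.2]), array([ 0.5691, -0.3223,  0.125 ]), array([ 0.5717, -0.3198,  0.1214]))]
side plate_center [(0.73, array([394.7, 335.6]), array([ 0.5654, -0.317 ,  0.005 ]), array([ 0.566 , -0.3165,  0.0041]))]
top rod_grip [(0.39, array([218.7, 334. ]), array([0.3274, 0.195 , 0.125 ]), array([0.3219, 0.2172, 0.0195]))]
top rod_collar []
top rod_tip [(0.67, array([421.5, 237.7]), array([ 0.578 , -0.3141,  0.125 ]), array([ 0.597 , -0.3401,  0.0046]))]
top plate_center [(0.78, array([411.8, 246.3]), array([ 0.5721, -0.3124,  0.005 ]), array([ 0.572 , -0.3124,  0.0052]))]
0.0014437119161664089
```

View pics/end_side.png

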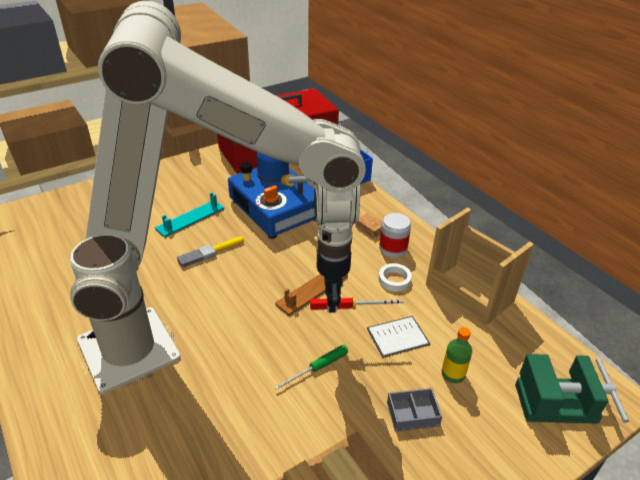

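The rod is held level with its tip at (402,302), about 12 cm above the plate at (397,335). The bystanders are where they were. Handing in.

```bash
python3 -c "
from workcell import workorder
print(workorder.job_done())"
```

```text
the job is handed in; nothing more can be done
None
```

The job is handed in with every step carried out, though the hand-in returned no verdict: the knob is at its zero stop, and the rod was pushed in to its collar, drawn right out, and is held level and still about 12 cm above the middle of the reading plate.

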